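# Measure from the shelf board's edge and lock the tape

### The arm

A 6-joint arm with a two-finger parallel gripper is mounted at the origin on the work surface. World frame = base frame: x ahead of the robot, y to its left, z up, the work surface at z = 0. Lengths are in mm, angles in rad, forces in N, time in s.
With the tool pointing down it reaches from about 300 to 850 mm from the base axis. Payload 4.2 kg.
Tool frame: the origin (TCP) lies at the very end of the fingers, on their centre line; the grasp point (between the pads) lies arm.pinch_z behind it (arm.pinch_z is the distance from the TCP to the grasp point, in mm); z points along the fingers, x is the direction in which the jaws open and shut, and the axes are right-handed (so a half turn about z gives the same grasp; the last joint's range is limited). The gripper opens to 91 mm and grips with 3 to 60 N. Pads are 32 mm wide; open, the fingers measure 118 mm over their backs; the gripper's body (76 mm by 178 mm) begins 60 mm behind the grasp point.
Start: joints at [-1.33, 0.32, 1.565, -0, 1.257, -0.02], TCP at [148.268, -555.572, 213.976] pointing down, gripper open.
Joint ranges: [-3.11, 3.11], [-0.84, 2.01], [0.21, 2.61], [-1.34, 4.49], [0.05, 2.63], [-2.56, 2.56]. Speed limits (rad/s): [2.57, 2.57, 3.14, 3.14, 3.14, 3.14].

### API

Orientations are given as a unit quaternion [x, y, z, w].
In Python, from plant import arm gives the robot as it stands. The module is installed in compiled form; this text tells all that it offers. Calls block until the motion is done:
- arm.move_pose(position, orientation): joint-space move of the TCP to a pose.
- arm.move_l(position, frame=None, v=150): straight line of the TCP; frame=None keeps the orientation; v is the mean speed in mm/s.
- arm.move_joints(angles): joint-space move.
- arm.open_gripper() and arm.grab(): open the fingers fully, or close them until they stop; the grip force is fixed at half the most.
- arm.pause(seconds).
- arm.ik(position, orientation): joint angles nearest the present ones, or None.
- arm.sense(): the state.
- arm.grab_frame(name): name is "scene" or "top" or "wrist"; returns the picture (480x640x3 uint8, red, green, blue); there is no depth.
- arm.camera_info(name): a dict with "fx", "fy", "cx", "cy" (pixels), "extrinsics" (4x4, takes a point from world to camera coordinates). Camera axes: x right, y down, z forward; pixel columns grow to the right and rows downward; lengths in mm; the calibration is good to about 2 mm. A picture is of the moment at which its call begins: read the wrist's pose just before it. camera_info takes no time and is no camera call; for the wrist camera it gives the pose at the moment of the call.
A pose or a line that the arm cannot do raises arm.PlanningError and nothing moves.
- arm.sign_off(): hands the job in, once; it reports no verdict.
The state is a dict: "time": time; "qpos": joint angles; "joint_velocities": joint speeds; "joint_efforts": joint torques, N m; "tool_pos": TCP position; "eef_rot": TCP orientation; "ft_force": force on the tool from outside, world axes, zero at the start; "moment": the same for the moment, N m; "gripper_width": finger opening in mm.
Only numpy, scipy, OpenCV 4.12 (cv2) and the standard library are available. Lean on these libraries where they do the work, as an engineer would, in place of code of your own. Each camera call takes 0.05 s, during which the arm holds its last target. There are 200 camera calls.

### The job

Measure from the shelf board's far edge to the dark line scored across it: take the tape measure from the carton, hook its end over the far edge, and back the case squarely towards the robot along the top of the board, against its spring, until the front of the case is at the line. Let go of it there, standing flat on the board, then push the lock button on its top fully down so that it keeps the reading.

Things in the scene. Friction and masses are not known exactly. Their poses are not given: they have to be found in the camera images.
- tape_mid (a point): Centre of the tape measure's case: a black rounded block with a grey disc on each side, 80 mm long (its x), 40 wide (y), 60 tall (z, up), 0.4-0.55 kg, on a 50 mm tall brown carton; the only block with a hooked metal end. The point is 30 mm above its underside, 40 mm behind its front face; x points forward, out of the front where the blade leaves. Grasp it across y. Let go on the board, it stays.
- tape_hook (a point): Hook at the blade's end: steel plate 24 mm wide, 2.5 thick, hanging to 13 mm below the case's underside. The point is on its face towards the case, 6 mm below the underside and, blade fully in, 50 mm ahead of the case's centre. Axes as the case. The blade slides along the case's x, up to 140 mm out; the spring pulls it in with 0.9 N (in) to 1.4 N (120 mm out). It starts past the carton's edge.
- edge (a point): Middle of the far top edge of the shelf board, which lies flat and does not move: pale plywood, 260 mm (x) by 220 mm (y), 25 mm thick. The point is at the height of its top face. x points outward, away from the robot and square to the edge, y along the edge, z up.
- line (a point): Middle of the dark line scored across the board, 4 mm wide and 200 mm long, parallel to the far edge and 90 to 125 mm from it, at the board's top face. Same axes as the edge.
- lock (a joint): The lock: a grey ribbed push button 28 mm (x) by 24 mm (y), 10 mm proud of the case's top; the centre of its top is 12 mm ahead of and 40 mm above the case's centre. Value in m: 0 is up (free); pushed straight down with more than about 4 N it goes down 7 to 8 mm, brakes the blade and stays down.
Not all that is in view belongs to the job. What is shaped like the part that bears tape_mid but green or red is not meant.

How it is judged:
By the outcome, as a careful person would: the job done as asked, in the order asked, and still so for the second after the job is handed in, with the robot touching nothing.
It also fails if it takes over 48 s, if anything falls off the work surface, if the arm or the gripper's body presses on something with over 40 N, if the wrist force passes 120 N, or if a joint passes its speed limit or range.

## Working session

There is one attempt and no reset: what is moved stays moved. The work goes in short steps, each a Python script; the robot and the scene stay as the last script left them, time stands still between calls to the robot, and variables do not carry over. Pictures are saved under pics/ and viewed, about 8 in all and at most 12, crops included, and the job is handed in when it is done.

```bash
mkdir -p pics; python3 - <<'E'
from plant import arm
import cv2,numpy as np
for n in("scene","top"):
    f=arm.grab_frame(n); cv2.imwrite(f"pics/{n}0.png",f[:,:,::-1])
    c=arm.camera_info(n); print(n,c["fx"],c["fy"],c["cx"],c["cy"]); print(np.round(c["extrinsics"],4).tolist())
s=arm.sense(); print(s); print(arm.pinch_z)
E
```

```text
scene 534.8923873003205 534.8923873003205 324.61476856108686 238.93292241390697
[[-0.6983, 0.7156, 0.0169, 469.8891], [0.3691, 0.3802, -0.8481, -66.1078], [-0.6133, -0.586, -0.5296, 1377.0606], [0.0, 0.0, 0.0, 1.0]]
top 541.9606594027813 541.9606594027813 315.17348046986973 235.6099819778544
[[-0.0046, -0.9999, -0.0107, -115.0962], [-0.9994, 0.005, -0.0355, 545.4954], [0.0356, 0.0105, -0.9993, 1175.9375], [0.0, 0.0, 0.0, 1.0]]
{'time': 0.1, 'qpos': array([-1.32995622e+00,  3.20222119e-01,  1.56550580e+00, -8.02970788e-06,
        1.25741660e+00, -1.99925451e-02]), 'joint_velocities': array([ 1.28775567e-03, -2.22092354e-03, -2.80156107e-03, -8.72208020e-05,
       -3.31683518e-04, -1.38242399e-03]), 'joint_efforts': array([ 3.85425528e-04, -4.13331306e+01, -2.32509649e+01,  7.28368247e-02,
        4.21929848e-02, -5.56591385e-05]), 'tool_pos': array([ 148.18248234, -555.1273971 ,  213.22761063]), 'eef_rot': array([ 7.93059509e-01, -6.09143671e-01, -6.08177543e-04, -4.81884116e-04]), 'ft_force': array([ 0.64510329, -0.60851337, -0.29745242]), 'moment': array([-0.02246431, -0.02044428, -0.03655205]), 'gripper_width': 91.24933671365825}
18.8
```

View pics/top0.png

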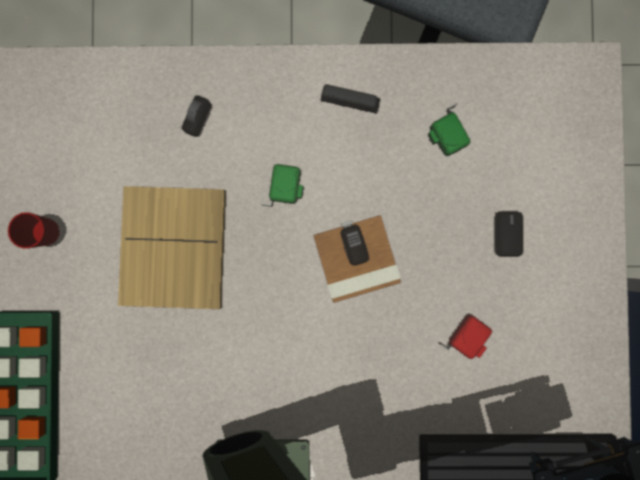

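View pics/scene0.png

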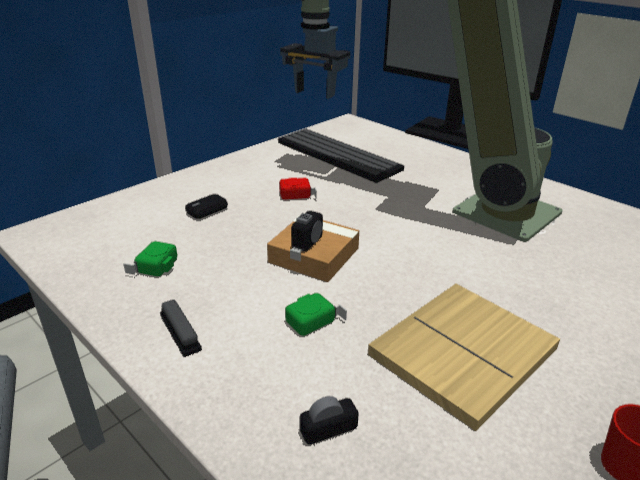

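The top view shows the board at u 120–225, v 187–308 with its line at v≈240. The black tape on the brown carton is at about (355,244), with its hook at the top (348,224). The scene view agrees. I'll enlarge both areas.

```bash
python3 - <<'E'
import cv2,numpy as np
f=cv2.imread("pics/top0.png")
a=cv2.resize(f[205:275,325:385],None,fx=8,fy=8,interpolation=cv2.INTER_CUBIC)[:560]
b=cv2.resize(f[180:315,112:232],None,fx=4,fy=4,interpolation=cv2.INTER_CUBIC)[:560,:310]
c=np.zeros((560,790,3),np.uint8);c[:,:480]=a;c[:540,480:]=b[:540]
cv2.imwrite("pics/crop1.png",c)
g=cv2.resize(f[180:315,112:232],None,fx=4.4,fy=4.4,interpolation=cv2.INTER_CUBIC)
cv2.imwrite("pics/crop2.png",g)
E
```

```text
(no output)
```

View pics/crop1.png

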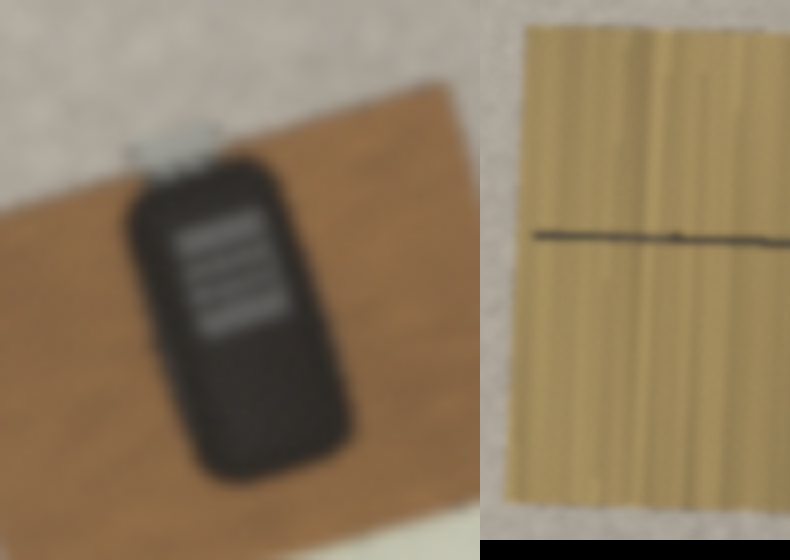

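View pics/crop2.png

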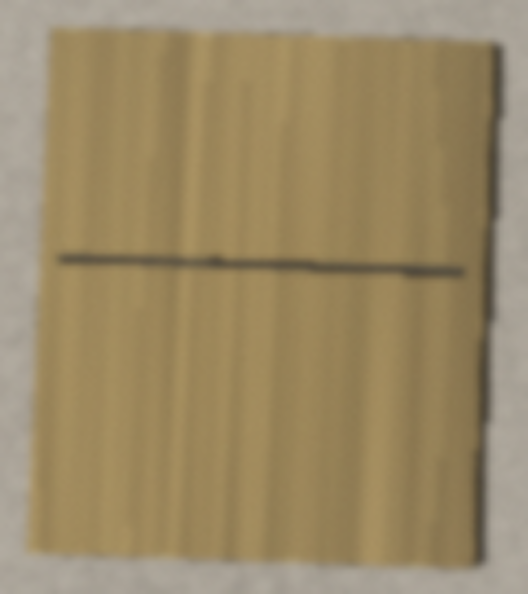

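Crop 1: the tape's case runs from front mid (203,174) to back mid (280,466), and the button centre is (233,272). Crop 2: board corners are (52,30), (496,43), (478,565), (30,551), and the line runs (60,259)–(463,271).

```bash
cat > h.py <<'E'
from plant import arm
import numpy as np, cv2
from scipy.spatial.transform import Rotation as R
def ray(c,uv,z):
    "world point at height z seen at pixel uv; c = camera_info dict"
    E=np.array(c["extrinsics"]);d=E[:3,:3].T@np.array([(uv[0]-c["cx"])/c["fx"],(uv[1]-c["cy"])/c["fy"],1])
    o=-E[:3,:3].T@E[:3,3]; return o+d*(z-o[2])/d[2]
def proj(c,p):
    E=np.array(c["extrinsics"]);q=E[:3,:3]@np.array(p,float)+E[:3,3]
    return np.array([c["fx"]*q[0]/q[2]+c["cx"],c["fy"]*q[1]/q[2]+c["cy"]])
def crop(uv,s,off): return (np.array(uv)+.5)/s-.5+np.array(off)
def down(yaw):
    "tool pointing down, jaw axis (tool x) at world angle yaw"
    x=np.array([np.cos(yaw),np.sin(yaw),0]);z=np.array([0,0,-1.]);return R.from_matrix(np.c_[x,np.cross(z,x),z]).as_quat()
def st(s=""):
    d=arm.sense();print(s,"t%.2f"%d["time"],"tcp",np.round(d["tool_pos"],1),"F",np.round(d["ft_force"],1),"w%.1f"%d["gripper_width"]);return d
def snap(n,f):
    c=arm.camera_info(n);cv2.imwrite(f,arm.grab_frame(n)[:,:,::-1]);return c
E
python3 - <<'E'
from h import *
c=arm.camera_info("top")
P=lambda uv,z,s=8,o=(325,205):ray(c,crop(uv,s,o),z)
f,b,bt=P((203,174),105),P((280,466),105),P((233,272),120)
print("front",f,"back",b,"len",np.linalg.norm(f-b),"yaw",np.arctan2(*(f-b)[1::-1]),"mid",(f+b)/2,"btn",bt)
B=[P(p,25,4.4,(112,180)) for p in((52,30),(496,43),(478,565),(30,551),(60,259),(463,271))]
for p in B:print(np.round(p,1))
for i,j in((0,1),(1,2),(2,3),(3,0),(4,5)):print(np.linalg.norm(B[i]-B[j]),np.arctan2(*(B[j]-B[i])[1::-1]))
y=np.arctan2(*(f-b)[1::-1]);m=(f+b)/2
for ya in(y+np.pi/2,y-np.pi/2): print(ya,arm.ik([m[0],m[1],300],down(ya)), arm.ik([600,200,200],down(np.sign(ya)*np.pi/2)))
E
```

```text
front [ 559.87089243 -188.65231507  105.        ] back [ 486.53409523 -207.42625899  105.        ] len 75.70169611142136 yaw 0.25061416698766326 mid [ 523.20249383 -198.03928703  105.        ] btn [ 534.76379153 -195.09950386  120.        ]
[653.3 298.2  25. ]
[645.6  78.6  25. ]
[389.5  87.   25. ]
[397.1 307.   25. ]
[540.2 293.3  25. ]
[533.3  94.6  25. ]
219.76096648121595 -1.60600083639493
256.21123244611465 3.108553642472151
220.05700101700535 1.5362078294558936
256.3463201828834 -0.03419481356834027
198.80529139809607 -1.6053646181452879
1.82141049378256 [-3.82405705e-01  2.54142697e-01  1.44271597e+00 -4.44089210e-16
  1.44473398e+00 -2.20381620e+00] [ 3.03566456e-01  4.18809615e-01  1.44683601e+00 -4.44089210e-16
  1.27594703e+00 -1.26722987e+00]
-1.3201821598072332 [-3.82405705e-01  2.54142697e-01  1.44271597e+00 -4.44089210e-16
  1.44473398e+00  9.37776455e-01] [ 3.03566456e-01  4.18809615e-01  1.44683601e+00 -4.44089210e-16
  1.27594703e+00  1.87436278e+00]
```

```bash
python3 - <<'E'
from h import *
c=arm.camera_info("wrist");d=arm.sense();Rt=R.from_quat(d["eef_rot"]).as_matrix()
E=np.array(c["extrinsics"]);o=-E[:3,:3].T@E[:3,3]
print("cam in tool",Rt.T@(o-d["tool_pos"]),"axes(cols) ",np.round(Rt.T@E[:3,:3].T,3),c["fx"],c["cx"],c["cy"])
E
```

```text
cam in tool [  -0.83175716  -73.45039097 -170.26606866] axes(cols)  [[ 1.     0.001 -0.   ]
 [-0.     0.965  0.263]
 [ 0.    -0.263  0.965]] 422.5890057382912 327.0951322362152 239.94944569199492
```

```bash
python3 - <<'E'
from h import *
import json
o={}
def tolist(c): return {k:(np.array(v).tolist()) for k,v in c.items()}
arm.move_pose([600,190,230],down(-0.0345-np.pi/2)); arm.pause(.3);st()
o["b"]=tolist(snap("wrist","pics/wb.png"))
arm.move_pose([535,-195,270],down(.2506-np.pi/2)); arm.pause(.3);st()
o["t"]=tolist(snap("wrist","pics/wt.png"))
json.dump(o,open("cams.json","w"))
E
```

```text
t3.46 tcp [600.1 189.7 230. ] F [-0.8 -0.1 -0. ] w91.2
 t5.27 tcp [ 535.3 -194.4  269.9] F [-0.1  0.6 -0.7] w91.4
```

View pics/wb.png

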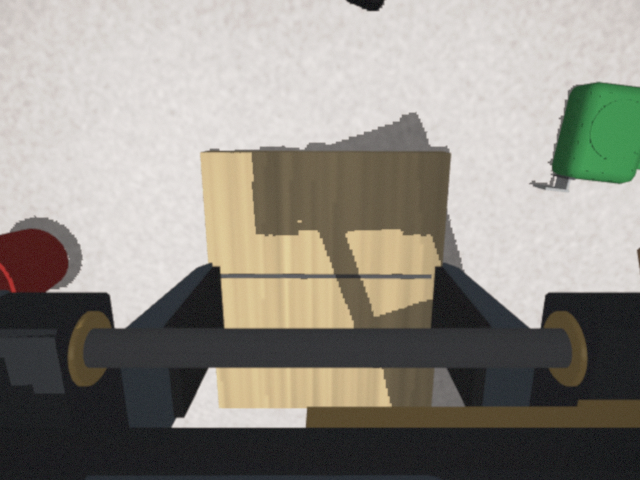

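View pics/wt.png

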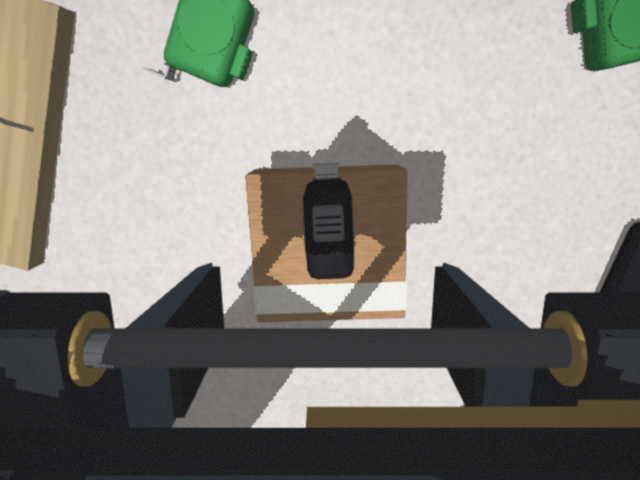

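Board view: top-face far edge at row ≈153 from (202,152) to (450,153), line at (220,276)–(431,277). Tape view: case u 304–353, v 178–277, button about (312–344, 206–241), hook at (327,170). I'll refine these with profiles.

```bash
python3 - <<'E'
from h import *
import json
o=json.load(open("cams.json"));cb,ct=o["b"],o["t"]
g=cv2.cvtColor(cv2.imread("pics/wb.png"),cv2.COLOR_BGR2GRAY).astype(float)
for u in(215,230,242): print("edge",u,g[146:158,u-4:u+5].mean(1).round().tolist())
for u in(300,330,400,430): print("edgeshade",u,g[146:158,u-4:u+5].mean(1).round().tolist())
L=[]
for u in list(range(228,320,8))+list(range(385,430,8)):
    r=g[268:285,u-2:u+3].mean(1);w=np.clip(np.median(r)-15-r,0,None);L.append((u,(w*np.arange(268,285)).sum()/w.sum()))
L=np.array(L);p=np.polyfit(L[:,0],L[:,1],1);print("line fit",p,np.abs(np.polyval(p,L[:,0])-L[:,1]).max())
a,b=[ray(cb,(u,np.polyval(p,u)),25) for u in(220,431)];print("line",a,b,np.linalg.norm(a-b),"yaw",np.arctan2(*(a-b)[1::-1])-np.pi/2)
for v in(151,152,153,154):print("edge",v,ray(cb,(202,v),25),ray(cb,(450,v+1),25))
print("btn",ray(ct,(328,223.5),120),"case sides z110",ray(ct,(304,235),105),ray(ct,(353,235),105),"back",ray(ct,(330,277.5),105),"frontbot",ray(ct,(327,178),55))
m=cv2.imread("pics/wt.png");cv2.imwrite("pics/z.png",np.hstack([cv2.resize(m[155:290,290:365],None,fx=4.4,fy=4.4,interpolation=cv2.INTER_CUBIC),cv2.resize(cv2.imread("pics/wb.png")[140:165,195:285],None,fx=5,fy=23.76,interpolation=cv2.INTER_NEAREST)]))
E
```

```text
edge 215 [223.0, 220.0, 184.0, 131.0, 106.0, 99.0, 151.0, 186.0, 193.0, 194.0, 195.0, 195.0]
edge 230 [222.0, 222.0, 223.0, 219.0, 173.0, 108.0, 132.0, 171.0, 184.0, 186.0, 185.0, 185.0]
edge 242 [227.0, 226.0, 222.0, 183.0, 115.0, 98.0, 141.0, 180.0, 193.0, 194.0, 194.0, 194.0]
edgeshade 300 [220.0, 204.0, 179.0, 149.0, 111.0, 95.0, 93.0, 96.0, 96.0, 96.0, 97.0, 96.0]
edgeshade 330 [112.0, 111.0, 111.0, 112.0, 104.0, 97.0, 95.0, 101.0, 102.0, 102.0, 102.0, 102.0]
edgeshade 400 [111.0, 112.0, 111.0, 111.0, 107.0, 95.0, 88.0, 92.0, 95.0, 95.0, 95.0, 95.0]
edgeshade 430 [143.0, 115.0, 111.0, 110.0, 106.0, 92.0, 82.0, 86.0, 88.0, 88.0, 88.0, 90.0]
line fit [3.83958741e-03 2.74460172e+02] 0.3916446223919934
line [540.14080879 293.45846335  25.        ] [532.49080158  94.81548622  25.        ] 198.79022857053266 yaw -0.03849231781632967
edge 151 [655.1207778  297.52323423  25.        ] [646.82279822  81.72819126  25.        ]
edge 152 [654.26970112 297.61906478  25.        ] [645.96623686  81.69238364  25.        ]
edge 153 [653.41758562 297.71501231  25.        ] [645.10862946  81.65653228  25.        ]
edge 154 [652.56442938 297.81107702  25.        ] [644.2499741   81.62063712  25.        ]
btn [ 534.74185176 -194.27596579  120.        ] case sides z110 [ 517.12754218 -178.5350425   105.        ] [ 527.14705566 -217.41412616  105.        ] back [ 486.64233572 -208.45488022  105.        ] frontbot [ 561.04094532 -186.64657675   55.        ]
```

View pics/z.png

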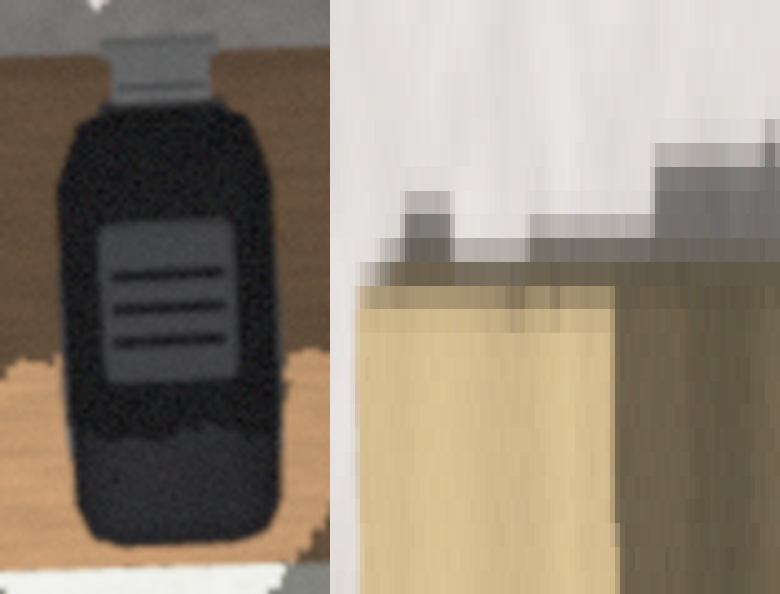

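Checks: line–edge distance ≈114 mm (within 90–125), line length 199/200, case width 40.2/40. All agree. I'll grasp now.

```bash
python3 - <<'E'
from h import *
import json
q=down(.285-np.pi/2);p=[523.6,-197.7]
arm.move_pose(p+[150],q);arm.move_l(p+[61.5],v=100);st("at")
arm.grab();st("grab");arm.move_l(p+[170],v=120);st("lift")
yb=-.0385;ax=np.array([np.cos(yb),np.sin(yb)]);e=np.array([650.2,189.6]);
q=down(yb-np.pi/2);a=e-36*ax
arm.move_pose([*a,150],q);arm.move_l([*a,50],v=120);arm.pause(.2);st("over")
c=snap("wrist","pics/w2.png");json.dump({k:np.array(v).tolist() for k,v in c.items()},open("c2.json","w"))
E
```

```text
at t6.90 tcp [ 524.2 -197.9   62.2] F [0.4 0.2 0. ] w91.2
grab t7.73 tcp [ 523.7 -197.9   61.5] F [-0.3 -1.1 -0.7] w39.6
lift t8.79 tcp [ 522.8 -197.4  168.9] F [ 0.2 -0.  -6. ] w39.9
over t11.46 tcp [614.7 191.1  50.9] F [-0.4 -0.5 -5. ] w40.1
```

View pics/w2.png

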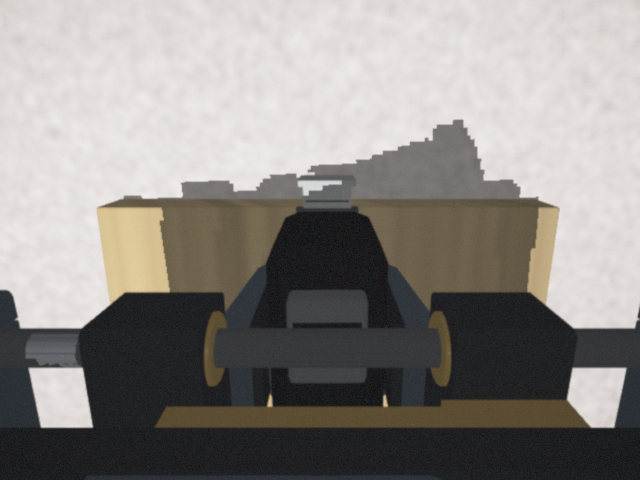

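The case is held straight. The hook is at (327,180), ahead of the edge; the top-face edge is at row ≈207, with corners at u 98 and 558. I'll check the numbers, then lower with a guard and pull.

```bash
python3 - <<'E'
from h import *
import json
c=json.load(open("c2.json"))
print("edge",ray(c,(98,207.5),25),ray(c,(558,207.5),25),"hook outer",ray(c,(327,178),40),"case front bottom",ray(c,(327,210),40))
yb=-.0385;ax=np.array([np.cos(yb),np.sin(yb)]);e=np.array([650.2,189.6]);a=e-36*ax
d=arm.sense();f0=d["ft_force"][2];z=41
arm.move_l([*a,z],v=60);arm.pause(.15);st("low")
while z>33:
    z-=.7;arm.move_l([*a,z],v=20);f=arm.sense()["ft_force"][2]-f0
    if f>2.5:break
d=st("contact z %.1f"%z)
json.dump(dict(z=z,f0=f0),open("z.json","w"))
E
```

```text
edge [654.52988904 298.50064452  25.        ] [646.31584721  81.75683961  25.        ] hook outer [666.07627429 189.94338353  40.        ] case front bottom [652.17826434 190.47292932  40.        ]
low t11.96 tcp [614.3 191.   41. ] F [-0.3  0.7 -4.3] w39.3
contact z 36.1 t13.71 tcp [614.4 191.   36.5] F [-0.1  0.3 -1.2] w40.2
```

```bash
python3 - <<'E'
from h import *
import json
yb=-.0385;ax=np.array([np.cos(yb),np.sin(yb)]);e=np.array([650.2,189.6])
for s in(50,90,146):
    arm.move_l([*(e-s*ax),36.5],v=50);arm.pause(.15);st(s)
c=snap("wrist","pics/w3.png");json.dump({k:np.array(v).tolist() for k,v in c.items()},open("c3.json","w"))
m=cv2.imread("pics/w3.png");cv2.imwrite("pics/w3c.png",cv2.resize(m[20:320,130:530],None,fx=2,fy=2,interpolation=cv2.INTER_CUBIC))
E
```

```text
50 t14.29 tcp [600.1 191.6  36.5] F [-0.4 -0.5 -3.1] w40.4
90 t15.39 tcp [560.1 193.   36.5] F [-1.3 -0.5 -1.6] w40.0
146 t16.81 tcp [504.1 195.2  36.5] F [-0.9 -0.2 -0.8] w40.2
```

View pics/w3c.png

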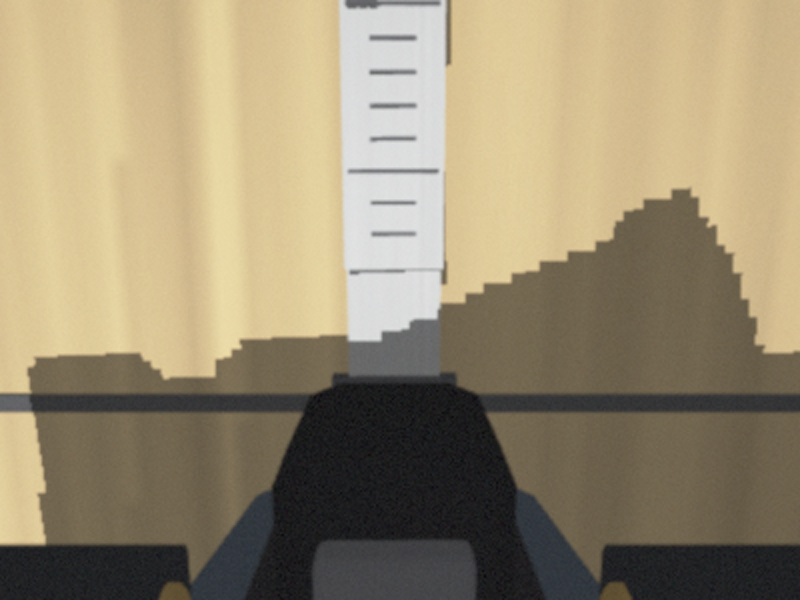

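The blade is out and hooked. In the crop the line's centre is at row 402.5 and the case front is at row 374 (mouth lip) to 384. I'll convert these.

```bash
python3 - <<'E'
from h import *
import json
c=json.load(open("c3.json"));t=arm.sense()["tool_pos"]
yb=-.0385;ax=np.array([np.cos(yb),np.sin(yb),0])
def s(u,v,z): return (ray(c,crop((u,v),2,(130,20)),z)-t)@ax
print("line L/R rel tcp",s(100,402.5,25),s(700,402.5,25))
for z in(25,28,35,45):print(z,"lip374",s(395,374,z),"384",s(395,384,z))
print("line near/far borders",s(700,394,25),s(700,411,25))
print("proj front tcp+40 z25..85",[(proj(c,t+40*ax+[0,0,z-t[2]])-[130,20])*2 for z in(25,35,55,85)])
print("btn front/back",s(395,540,95))
E
```

```text
line L/R rel tcp 32.351351217827634 32.39537190290034
25 lip374 38.74242246800744 384 36.52065963403962
28 lip374 39.313962753896924 384 37.128874124411645
35 lip374 40.64755675430582 384 38.54804126861294
45 lip374 42.552691040604195 384 40.57542290318637
line near/far borders 34.30697180038489 30.47336817469786
proj front tcp+40 z25..85 [array([397.36175679, 367.81246991]), array([397.53084667, 376.59206107]), array([397.93209697, 397.42603205]), array([398.76394541, 440.61779139])]
btn front/back 28.220889738096098
```

```bash
python3 - <<'E'
from h import *
import json
yb=-.0385;ax=np.array([np.cos(yb),np.sin(yb)]);e=np.array([650.2,189.6]);p=e-153*ax
arm.move_l([*p,36.5],v=30);arm.move_l([*p,36.1],v=10);arm.pause(.3);st("end")
arm.open_gripper();arm.pause(.2);st("open")
arm.move_l([*p,125],v=120);arm.pause(.3);st("up")
c=snap("wrist","pics/w4.png");json.dump({k:np.array(v).tolist() for k,v in c.items()},open("c4.json","w"))
m=cv2.imread("pics/w4.png");cv2.imwrite("pics/w4c.png",cv2.resize(m[60:360,130:530],None,fx=2,fy=2,interpolation=cv2.INTER_CUBIC))
E
```

```text
end t17.79 tcp [497.1 195.6  36.5] F [-2.5 -0.4  6.1] w40.2
open t18.89 tcp [497.3 195.5  36.1] F [ 0.1 -1.   0.1] w91.2
up t20.08 tcp [497.1 195.4 124.4] F [-0.5 -0.4 -0.2] w91.2
```

View pics/w4c.png

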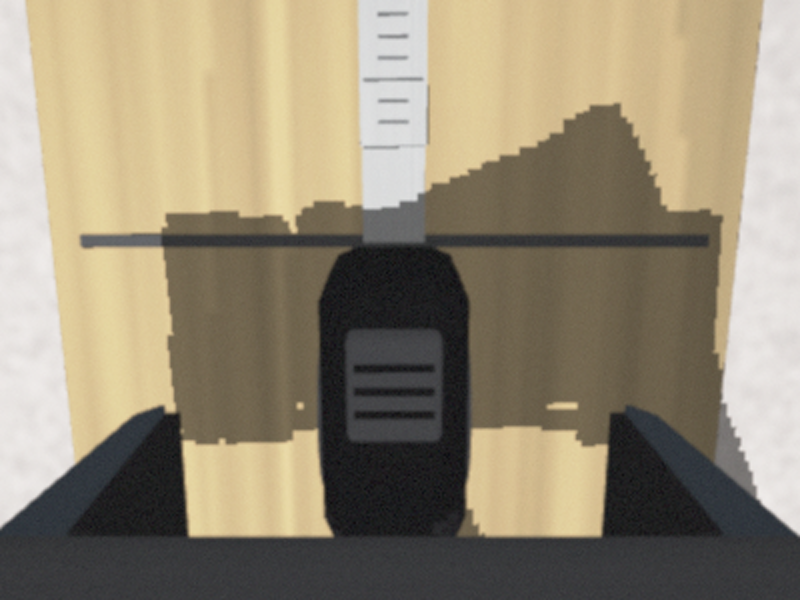

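The case stands square, with its front at crop row ≈242 on the line (rows 235–246) and the button centre at about (395,386). Next I press the lock.

```bash
python3 - <<'E'
from h import *
import json
c=json.load(open("c4.json"))
yb=-.0385;ax=np.array([np.cos(yb),np.sin(yb)]);e=np.array([650.2,189.6]);p=e-153*ax
k=ray(c,crop((395,386),2,(130,60)),95);b=p+12*ax;print("btn seen",k,"expected",b)
arm.grab();arm.move_l([*b,103],v=100);arm.pause(.2);f0=st("above")["ft_force"][2]
z=97.
while z>84:
    z-=.8;arm.move_l([*b,z],v=25);d=arm.sense();f=d["ft_force"][2]-f0;print("%.1f/%.1f:%.1f"%(z,d["tool_pos"][2],f),end=" ")
    if f>14 and z<89.5 or f>25:break
arm.pause(.3);st("pressed")
arm.move_l([*b,150],v=80);arm.move_l([*(p-40*ax),210],v=150);arm.pause(.3);st("up")
c=snap("wrist","pics/w5.png");s=snap("scene","pics/s5.png")
m=cv2.imread("pics/w5.png");n=cv2.imread("pics/s5.png")
A=cv2.resize(m[60:360,200:460],(400,461),interpolation=cv2.INTER_CUBIC);B=cv2.resize(n[250:440,360:520],(388,461),interpolation=cv2.INTER_CUBIC)
cv2.imwrite("pics/f5.png",np.hstack([A,B]))
E
```

```text
btn seen [509.3557722 195.5444319  95.       ] expected [509.30448572 195.02715903]
above t22.10 tcp [509.4 195.1 103.3] F [ 0.9 -0.2  0.7] w0.7
96.2/96.0:-1.3 95.4/95.4:-0.2 94.6/94.8:0.6 93.8/94.0:1.7 93.0/93.0:2.5 92.2/92.1:1.3 91.4/91.3:1.0 90.6/90.6:0.8 89.8/89.7:1.9 89.0/89.0:0.5 88.2/88.2:1.4 87.4/87.6:4.8 86.6/87.3:7.0 85.8/87.2:11.1 85.0/87.1:14.8 pressed t26.32 tcp [509.7 195.2  87.1] F [-2.3 -1.1 16.8] w0.5
up t28.27 tcp [457.4 196.9 209.3] F [ 0.3 -0.1 -0.3] w0.4
```

View pics/f5.png

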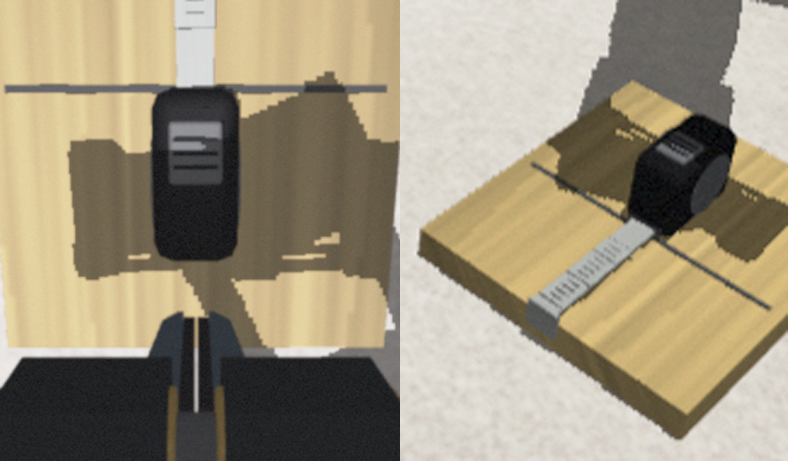

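The case is square with its front at the line (row ≈88), the button is down, and the hook is over the far edge. I'm handing it in.

```bash
python3 -c "
from h import *
st();arm.sign_off()"
```

```text
t28.38 tcp [457.4 196.9 209.6] F [-0.5 -0.2 -1. ] w0.5
the job is handed in; nothing more can be done
```

The job is done and handed in at 28.4 s, inside the 48 s limit. I took the tape from the carton, hooked it over the board's far edge and pulled the case squarely back to the line. I set it down flat there, let go, and then pushed the lock button down.

**Last checks:**
- **Case front:** it sits on the line, within about 1–2 mm by the camera, and the case is square to it.
- **Hook:** the last scene picture shows it over the far edge with the blade out.
- **Lock button:** its top went down about 7.7 mm, from roughly 95 to 87 mm above the work surface. The push met a firm stop at about 15 N, and the button stayed down when I lifted off.
- **Robot:** clear of everything at the end.

**Disagreement:** the line-to-edge distance came out as 114 mm from the wrist camera and 112.5 mm from the top camera. I placed the case by looking at the line itself, so this did not affect where it ended up.

No check failed.

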